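# Start the ironing station on the green setting

## Robot

A 6-joint arm with a two-finger parallel gripper is mounted at the origin on the work surface. World frame = base frame: x ahead of the robot, y to its left, z up, the work surface at z = 0. Lengths are in m, angles in degrees, forces in N, time in s.
With the tool pointing down it reaches from about 0.325 to 0.85 m from the base axis. Payload 15.5 kg.
Tool frame: the origin (TCP) lies at the very end of the fingers, on their centre line; the grasp point (between the pads) lies arm.grip_depth behind it (arm.grip_depth is the distance from the TCP to the grasp point, in m); z points along the fingers, y is the line along which they close (so a half turn about z gives the same grasp; the last joint's range is limited). The gripper opens to 91 mm and grips with 3 to 60 N. Pads are 32 mm wide; open, the fingers measure 118 mm over their backs; the gripper's body (76 mm by 178 mm) begins 60 mm behind the grasp point.
Start: joints at [-69.643, 28.281, 77.091, -0, 74.628, -5.472], TCP at [0.272, -0.563, 0.214] pointing down, gripper open.
Joint ranges: [-166.48, 166.48], [-47.26, 123.95], [12.59, 153.08], [-70.14, 250.14], [6.76, 159.57], [-176.63, 176.63]. Speed limits (degrees/s): [108.29, 108.29, 147.25, 172.46, 172.46, 172.46].

## Interface

Orientations are given as a 3x3 rotation matrix whose columns are the frame's x, y, z axes.
In Python, from rig import arm gives the robot as it stands. Calls block until the motion is done:
- arm.move_to(position, orientation): joint-space move of the TCP to a pose.
- arm.move_l(position, orientation=None, feed=0.15): straight line of the TCP; orientation=None keeps the orientation; feed is the mean speed in m/s.
- arm.move_joints(angles): joint-space move.
- arm.grip(opening): finger opening in m; the grip force is fixed at half the most; returns when the fingers have stopped.
- arm.sleep(seconds).
- arm.solve_ik(position, orientation): joint angles nearest the present ones, or None.
- arm.snapshot(name): name is "scene" or "top"; returns the picture (400x640x3 uint8, red, green, blue); there is no depth.
- arm.get_calibration(name): a dict with "intrinsics" (3x3 intrinsics, pixels), "k1" (the pictures are not rectified: a ray, as slopes to the right and down, at radius r is drawn at 1 + k1 r^2 times it, then the intrinsics apply), "cam_to_world" (4x4, takes a point from camera to world coordinates). Camera axes: x right, y down, z forward; pixel columns grow to the right and rows downward; lengths in m; the calibration is good to about 2 mm. A picture is of the moment at which its call begins. get_calibration takes no time and is no camera call.
A pose or a line that the arm cannot do raises arm.Unreachable and nothing moves.
- arm.sign_off(): hands the job in; it is judged then, once.
Readings, each from a call of its own:
- arm.current_t(): time.
- arm.current_joint_positions(): joint angles.
- arm.current_dq(): joint speeds.
- arm.current_tau(): joint torques, N m.
- arm.current_ee_pos(): TCP position.
- arm.current_tool_rot(): TCP orientation.
- arm.current_force(): force on the tool from outside, world axes, zero at the start.
- arm.current_torque(): the same for the moment, N m.
- arm.current_width(): finger opening in m.
- arm.current_grasp_force(): force on a finger pad.
Only numpy, scipy, OpenCV 4.12 (cv2) and the standard library are available. Lean on these libraries where they do the work, as an engineer would, in place of code of your own. Each camera call takes 0.05 s, during which the arm holds its last target. There are 200 camera calls.

## Task

Get the steam ironing station ready by pushing and pressing, picking nothing up: first push its blue water tank fully home, then switch the black rocker on by pressing its white-marked end all the way down, and then press the green key fully down and keep it down for about two seconds before letting go. Do not press the white or orange key, and leave the iron, the red cup, the detergent bottle and the starch can standing where they are.

Things in the scene. Friction and masses are not known exactly. Their poses are not given: they have to be found in the camera images.
- station: fixed steam ironing station: grey box, white deck, 250 (x) by 400 (y) mm, deck 100 mm above the table. Origin: centre of its underside; front (with the tank) is its -x side, towards the robot; y to its left. In its frame, mm: tank at y -100; key row at x -55, y -155, -100, -45; rocker at x 20, y -100; iron around y 115
- tank (a joint): how far the blue water tank is pulled out of the front of the station, in m: 0 fully home against its stop, 14 to 30 mm out at the start; it slides straight along the station's x axis with about 2.5 N of friction, has no spring and stays where it is left
- tank_face (a point): centre of the tank's flat front face, 120 mm wide and 73 mm high (15 to 88 mm above the table; this point is 51.5 mm up). The face is square to the station's x axis and is pushed along +x of the station; even fully home it stands 6 mm proud of the station's front. Moves with the tank
- rocker (a joint): black rocker switch on the deck, paddle 60 mm (along the station's y) by 30 mm, pivot in its middle 114 mm above the table. Value in rad: 0 off (white-marked +y end up), 0.35 fully on (that end all the way down, against its stop). Pressing near the marked end takes about 3 N; it has no spring and stays where it is left
- rocker_on (a point): top face of the rocker's white-marked end, at the middle of the white bar (24 by 12 mm), 21 mm from the pivot towards the station's +y; about 122.6 mm above the table when off; goes down 7 mm when switched on
- key_green (a joint): green round push key, 28 mm across, in a black round housing 44 mm across and 12 mm high that stands on the station's deck. Value in m: 0 up, 0.006 fully down; it springs back when let go, about 1.3 N starts it and 4.5 N holds it fully down. This is the key to press and hold. The three keys stand in one row 55 mm apart, in any order of colours.
- key_green_top (a point): centre of the top of the green key, about 122 mm above the table when the key is up (22 mm above the deck); moves down with the key
- key_white (a joint): white round push key, 28 mm across, in a black round housing 44 mm across and 12 mm high that stands on the station's deck. Value in m: 0 up, 0.006 fully down; it springs back when let go, about 1.3 N starts it and 4.5 N holds it fully down. Not to be pressed. The three keys stand in one row 55 mm apart, in any order of colours.
- key_white_top (a point): centre of the top of the white key, about 122 mm above the table when the key is up (22 mm above the deck); moves down with the key
- key_orange (a joint): orange round push key, 28 mm across, in a black round housing 44 mm across and 12 mm high that stands on the station's deck. Value in m: 0 up, 0.006 fully down; it springs back when let go, about 1.3 N starts it and 4.5 N holds it fully down. Not to be pressed. The three keys stand in one row 55 mm apart, in any order of colours.
- key_orange_top (a point): centre of the top of the orange key, about 122 mm above the table when the key is up (22 mm above the deck); moves down with the key
- iron: loose steam iron lying flat on the left part of the deck, about 215 mm long (its x), 100 mm wide, 103 mm high; origin on its underside, 120 mm ahead of its heel; its nose points to its +x
- detergent: loose white detergent bottle with a blue label, 84 mm across, 200 mm high, on the table to the left of the station; origin at the centre of its underside
- starch: loose green spray can with a white label and lid, 52 mm across, 180 mm high, on the table to the right of the station; origin at the centre of its underside
- cup: loose red measuring cup, 44 mm across, 45 mm high, on the deck behind the rocker; origin at the centre of its underside
There are look-alikes about, which are no part of the job. What is shaped like the iron but brown, purple or turquoise is not meant.

How it is judged:
By the outcome, as a careful person would: the job done as asked, in the order asked, and still so for the second after the job is handed in, with the robot touching nothing.
It also fails if it takes over 48 s, if anything falls off the work surface, if the arm or the gripper's body presses on something with over 40 N, if the wrist force passes 120 N, or if a joint passes its speed limit or range.

## Working session

There is one attempt and no reset: what is moved stays moved. The work goes in short steps, each a Python script; the robot and the scene stay as the last script left them, time stands still between calls to the robot, and variables do not carry over. Pictures are saved under pics/ and viewed, at most 10 in all, crops included, and the job is handed in when it is done.

```bash
mkdir -p pics
cat > h.py <<'E'
import numpy as np, cv2
from rig import arm
def ray(n,u,v):
    c=arm.get_calibration(n);K=np.array(c["intrinsics"]);T=np.array(c["cam_to_world"])
    d=np.array([(u-K[0,2])/K[0,0],(v-K[1,2])/K[1,1]]);s=d.copy()
    for _ in range(30): s=d/(1+c["k1"]*(s@s))
    return T[:3,3],T[:3,:3]@np.r_[s,1]
def at(n,u,v,z):
    o,d=ray(n,u,v); return o+d*(z-o[2])/d[2]
def pix(n,p):
    c=arm.get_calibration(n);K=np.array(c["intrinsics"]);T=np.array(c["cam_to_world"])
    q=T[:3,:3].T@(np.array(p)-T[:3,3]);s=q[:2]/q[2];s=s*(1+c["k1"]*(s@s))
    return np.array([K[0,0]*s[0]+K[0,2],K[1,1]*s[1]+K[1,2]])
def save(n,f,box=None,k=1):
    im=arm.snapshot(n)
    if box: im=im[box[1]:box[3],box[0]:box[2]]
    cv2.imwrite("pics/"+f,cv2.resize(im,None,fx=k,fy=k,interpolation=cv2.INTER_CUBIC)[:,:,::-1])
E
python3 - <<'E'
from h import *
save("top","t0.png");save("scene","s0.png")
for n in("top","scene"):print(arm.get_calibration(n))
print(arm.grip_depth,arm.current_t(),arm.current_tool_rot())
E
```

```text
{'intrinsics': array([[516.39865233,   0.        , 325.29238541],
       [  0.        , 516.39865233, 199.21018312],
       [  0.        ,   0.        ,   1.        ]]), 'k1': 0.04899047128271911, 'cam_to_world': array([[ 0.00222532, -0.99928679,  0.03769568,  0.41984817],
       [-0.99994349, -0.00261549, -0.01030452,  0.14126348],
       [ 0.01039576, -0.03767061, -0.99923613,  1.43330172],
       [ 0.        ,  0.        ,  0.        ,  1.        ]])}
{'intrinsics': array([[518.97891232,   0.        , 315.51596073],
       [  0.        , 518.97891232, 206.86210772],
       [  0.        ,   0.        ,   1.        ]]), 'k1': -0.015987046063473696, 'cam_to_world': array([[-0.14561412,  0.65652081, -0.74011955,  1.51561546],
       [ 0.98915845,  0.11099934, -0.09614942,  0.28084068],
       [ 0.01902869, -0.74609622, -0.66556618,  1.03277737],
       [ 0.        ,  0.        ,  0.        ,  1.        ]])}
0.0188 0.1 [[ 9.00086439e-01  4.35711205e-01 -3.85917895e-04]
 [ 4.35711361e-01 -9.00085823e-01  1.05897781e-03]
 [ 1.14049272e-04 -1.12132038e-03 -9.99999365e-01]]
```

View pics/t0.png

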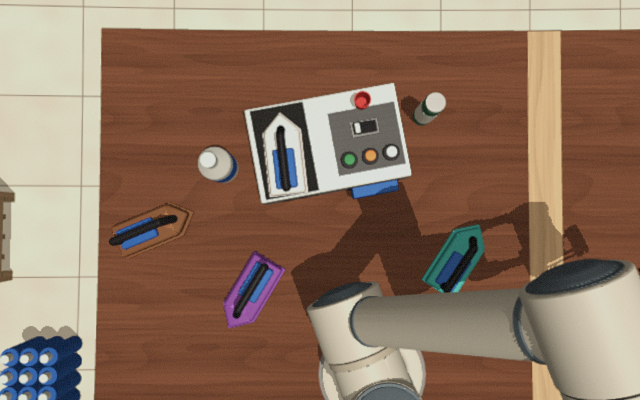

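View pics/s0.png

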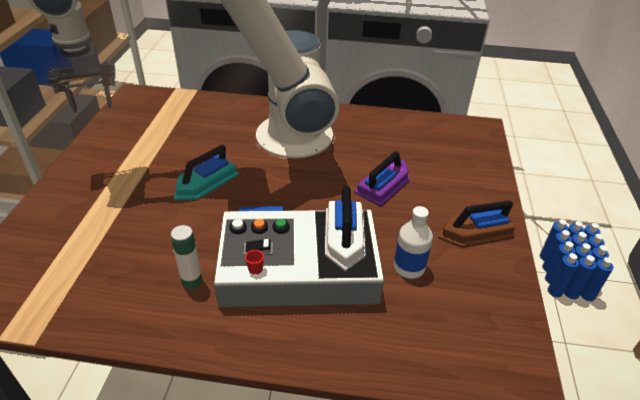

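The top view shows the white-decked station at about (330,143). Its green key is at (349,159), orange at (371,156) and white at (391,152). The rocker is at (365,127), the tank at (374,189) and the cup at (361,100). Possible mix-ups:
- **Keys:** green (349,159) could be confused with orange or white.
- **Blue tank (374,189):** the blue iron parts at (284,165), (148,233), (252,285) and (460,262) are the same colour.
- **Rocker mark:** the white key (391,152) could be taken for the white bar at (358,128).

Next is one close crop to check the choice.

Run:
```python
from h import *
save("top","t1.png",(240,75,440,210),4)
```

```text
(no output)
```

View pics/t1.png

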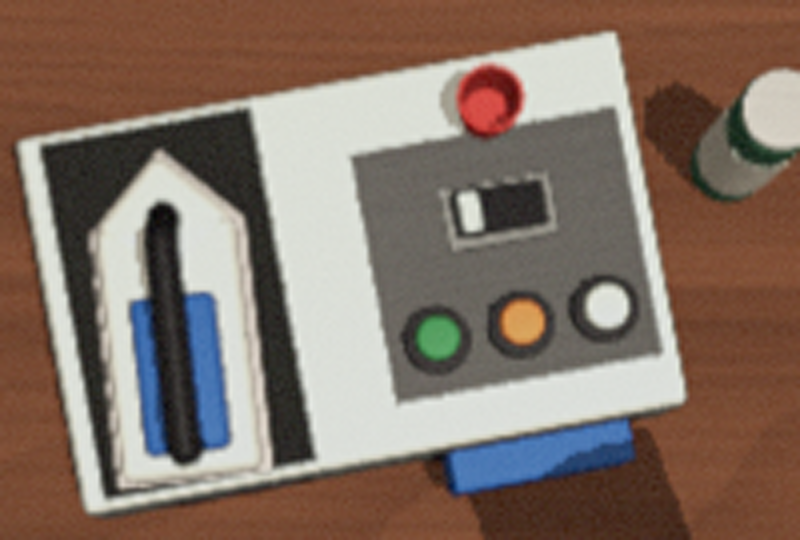

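The crop confirms it: the green key is at (437,334), leftmost in the row, and the rocker's white bar is at (469,212). The tank's front edge runs from (452,494) to (633,462). I'll fit the station pose next.

```bash
cat > fit.py <<'E'
from h import *
from scipy.optimize import least_squares
o=[(.125,.2,.1,18,140),(.125,-.2,.1,615,32),(-.125,-.2,.1,686,402),(-.125,.2,.1,92,515),
(-.055,-.045,.122,437,334),(-.055,-.1,.122,523,321),(-.055,-.155,.122,606,304),(.02,-.079,.1226,469,212)]
o=np.array(o);P=o[:,:3];uv=np.array([240,75])+(o[:,3:]+.5)/4-.5
def W(q,p):
    c,s=np.cos(q[2]),np.sin(q[2]);return np.array([q[0]+c*p[0]-s*p[1],q[1]+s*p[0]+c*p[1],p[2]])
r=least_squares(lambda q:np.ravel([pix("top",W(q,p))-u for p,u in zip(P,uv)]),[.55,.1,.1],loss="soft_l1",x_scale=[.1,.1,.1])
q=r.x
R0=np.array([[np.cos(q[2]),-np.sin(q[2]),0],[np.sin(q[2]),np.cos(q[2]),0],[0,0,1]])
def S(x,y,z): return W(q,(x,y,z))
def loc(w): return R0.T@(np.array(w)-[q[0],q[1],0])
RA=R0@np.array([[1,0,0],[0,-1,0],[0,0,-1.]])        # tool y along station -y
RB=R0@np.array([[0,1,0],[1,0,0],[0,0,-1.]])         # tool y along station x
E
python3 - <<'E'
from fit import *
print(q,np.degrees(q[2]));print(np.round([pix("top",W(q,p))-u for p,u in zip(P,uv)],2))
for U,V in((452,494),(633,462)):print(loc(at("top",240+(U+.5)/4-.5,75+(V+.5)/4-.5,.088)))
print(loc(at("top",362,99,.145)))
for p,R in((S(-.2,-.1,.25),RA),(S(-.2,-.1,.045),RA),(S(-.055,-.045,.13),RB),(S(.02,-.073,.12),RB)):
  for s in(1,-1): print(p,arm.solve_ik(p,R@np.diag([s,s,1])))
E
```

```text
[0.61795311 0.1218224  0.19016949] 10.89590915335452
[[-1.4  -0.45]
 [ 0.79 -1.7 ]
 [ 1.39  0.05]
 [-2.16  0.61]
 [ 0.24  0.71]
 [-0.08 -0.04]
 [ 0.34  0.2 ]
 [-0.19 -0.08]]
[-0.15415651 -0.0372571   0.088     ]
[-0.1556585  -0.15725127  0.088     ]
[ 0.08460273 -0.10334167  0.145     ]
[ 0.4404612  -0.01417989  0.25      ] [-9.61655360e+00  1.10006756e+01  9.85559271e+01 -2.54444375e-14
  7.04433973e+01  6.94875372e+01]
[ 0.4404612  -0.01417989  0.25      ] [-9.61655360e+00  1.10006756e+01  9.85559271e+01 -2.54444375e-14
  7.04433973e+01 -1.10512463e+02]
[ 0.4404612  -0.01417989  0.045     ] [-9.61655360e+00  2.97911221e+01  1.12761305e+02 -2.54444375e-14
  3.74475731e+01  6.94875372e+01]
[ 0.4404612  -0.01417989  0.045     ] [-9.61655360e+00  2.97911221e+01  1.12761305e+02 -2.54444375e-14
  3.74475731e+01 -1.10512463e+02]
[0.57245078 0.06723725 0.13      ] [ 7.63826322e-01  2.98074150e+01  8.96676177e+01 -2.54444375e-14
  6.05249673e+01 -1.01320828e+01]
[0.57245078 0.06723725 0.13      ] [ 7.63826322e-01  2.98074150e+01  8.96676177e+01 -2.54444375e-14
  6.05249673e+01  1.69867917e+02]
[0.65139141 0.05391893 0.12      ] [-4.99888393e-01  3.59472201e+01  7.86270400e+01 -2.54444375e-14
  6.54257399e+01 -1.13957975e+01]
[0.65139141 0.05391893 0.12      ] [-4.99888393e-01  3.59472201e+01  7.86270400e+01 -2.54444375e-14
  6.54257399e+01  1.68604202e+02]
```

```bash
cat >> fit.py <<'E'
def push(start,end,R,d,F,step=.001,feed=.03,quick=None):
    """step from start to end (world), stop when opposing force along unit d exceeds F"""
    start,end=np.array(start),np.array(end);f0=np.array(arm.current_force());n=int(np.ceil(np.linalg.norm(end-start)/step));log=[]
    for i in range(1,n+1):
        arm.move_l(start+(end-start)*i/n,R,feed=feed)
        f=-(np.array(arm.current_force())-f0)@d;log.append(round(float(f),1))
        if f>F:break
    print(log,"TCP loc",np.round(loc(arm.current_ee_pos()),4),"t",arm.current_t());return f
E
python3 - <<'E'
from fit import *
p=np.array(arm.current_ee_pos());arm.move_l(p+[0,0,.1],feed=.3)
arm.move_to(S(-.2,-.1,.25),RA);arm.grip(0)
arm.move_l(S(-.2,-.1,.045),RA,feed=.2)
arm.move_l(S(-.176,-.1,.045),RA,feed=.1);print(arm.current_t())
d=R0[:,0]
push(S(-.176,-.1,.045),S(-.14,-.1,.045),RA,d,12)
save("top","t2.png",(240,75,440,210),4)
E
```

```text
5.6417
[0.4, -0.4, 0.5, -1.2, 1.2, 2.3, 1.3, 2.5, 2.2, 1.1, 0.9, 1.3, 1.1, 0.5, 1.1, 1.0, 1.0, 0.5, 0.6, 0.7, 1.3, 1.0, 0.6, 1.9, 1.0, 1.2, 0.8, 1.9, 7.8, 13.9] TCP loc [-0.148  -0.0998  0.0448] t 13.1417
```

View pics/t2.png

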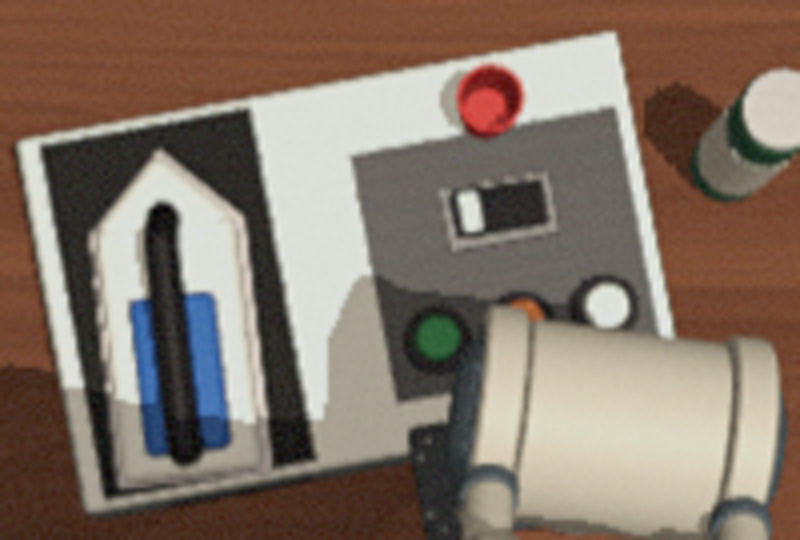

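The gripper hides the tank. Its force rose sharply at TCP x = -148 mm, and I expected the stop at -147, so the tank is home. Iron, cup and keys haven't moved. The rocker is next.

Run:
```python
from fit import *
arm.move_l(S(-.19,-.1,.045),RA,feed=.15);arm.move_l(S(-.2,-.1,.24),RA,feed=.3)
arm.move_to(S(.02,-.073,.2),RB);arm.move_l(S(.02,-.073,.127),RB,feed=.15)
push(S(.02,-.073,.127),S(.02,-.073,.109),RB,np.array([0,0,-1.]),14)
arm.move_l(S(.02,-.073,.16),RB,feed=.2)
arm.move_to(S(-.055,-.045,.16),RB)
print(arm.current_t());save("top","t3.png",(240,75,440,210),4);save("scene","s3.png",(200,190,400,310),4)
```

```text
[1.0, 0.2, 0.7, 1.1, 1.9, 2.2, 0.8, 2.5, 4.0, 6.2, 14.3] TCP loc [ 0.0201 -0.0726  0.1169] t 19.1417
19.925
```

View pics/s3.png

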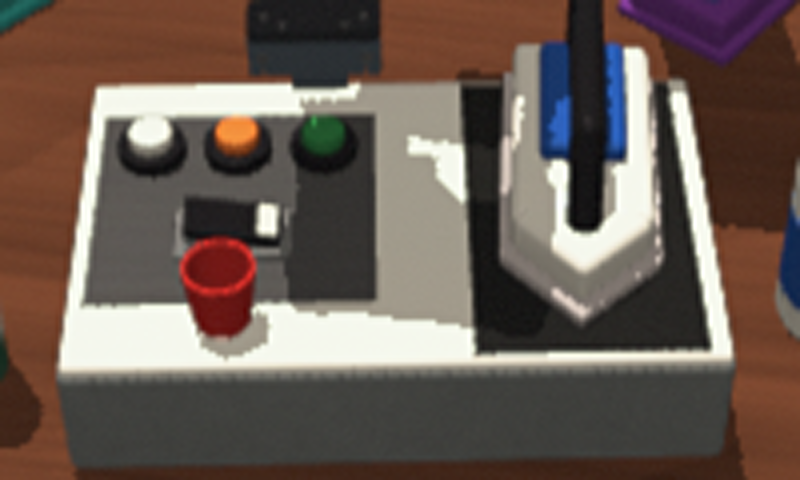

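View pics/t3.png

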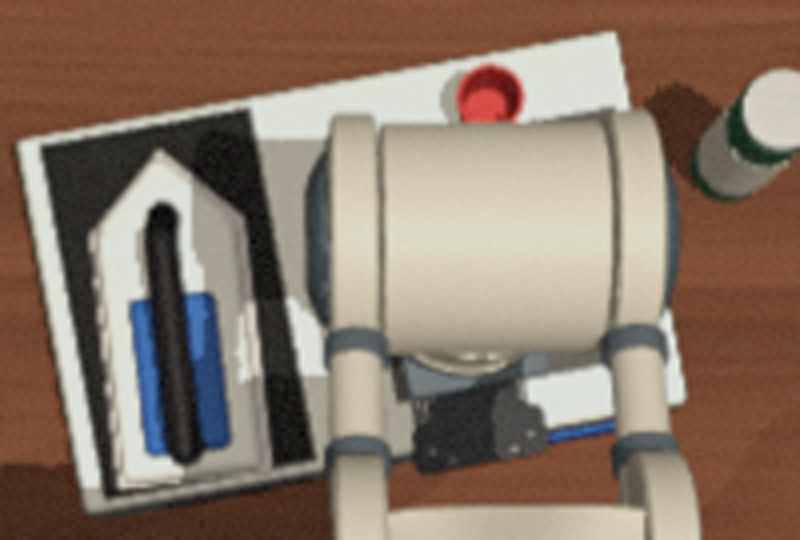

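The scene crop shows the rocker's white end at (267,220), now low, and the fingertip is above the green key at (323,135). The cup and iron are undisturbed. In the top view only a thin blue strip of the tank shows at (580,432), so it is home. Next I press the green key.

Run:
```python
from fit import *
arm.move_l(S(-.055,-.045,.126),RB,feed=.15)
push(S(-.055,-.045,.126),S(-.055,-.045,.112),RB,np.array([0,0,-1.]),9)
arm.sleep(1.9);print(np.round(arm.current_force(),1),loc(arm.current_ee_pos()))
arm.move_l(S(-.055,-.045,.2),RB,feed=.2)
arm.move_to(S(-.26,-.1,.28),RB)
print(arm.current_t());save("top","t4.png",(240,75,440,210),4);save("scene","s4.png",(200,190,400,310),4)
```

```text
[-1.1, -0.4, -0.8, 0.7, 2.3, 2.2, 2.8, 3.4, 3.3, 7.8, 21.5] TCP loc [-0.0548 -0.045   0.116 ] t 23.15
[-4.2 -0.1 21.7] [-0.05486925 -0.04502749  0.11596804]
26.5333
```

View pics/t4.png

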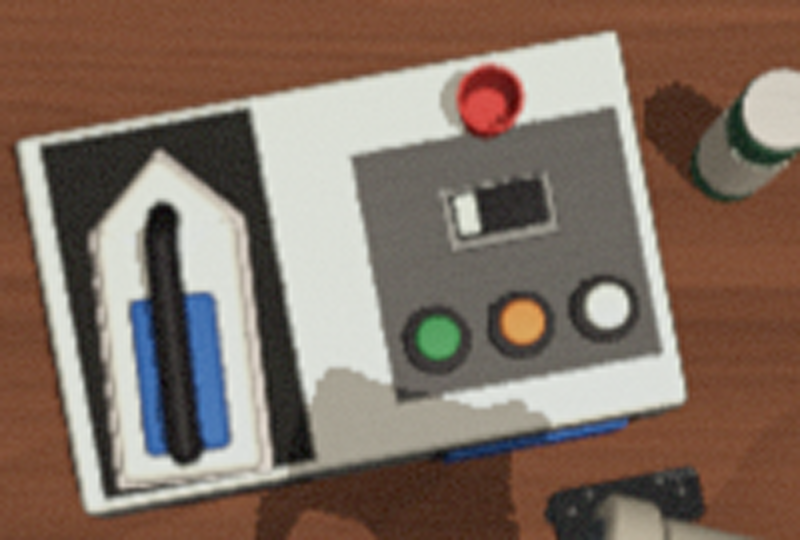

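View pics/s4.png

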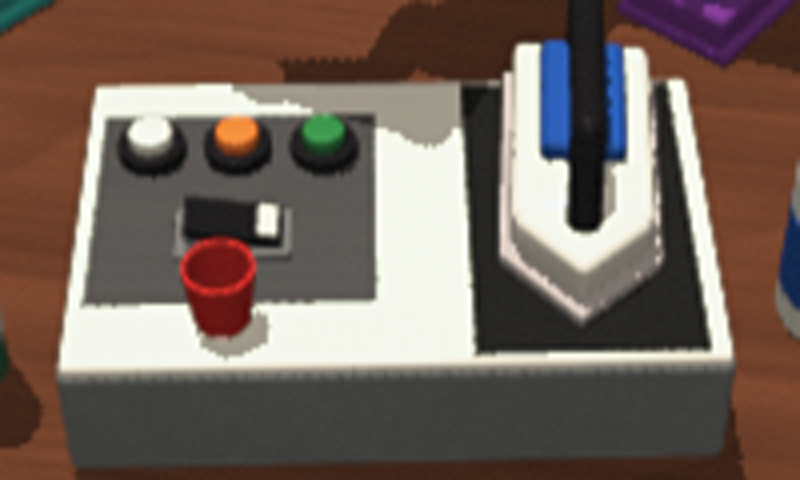

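The tank's front edge now runs (445,460) to (627,424), about 23 mm further in than before. That matches the 24 mm it was out, so it is home. The rocker's white end (466,214) is down, the green key (437,337) has sprung back up, and the iron, cup, starch can and other keys haven't moved.

```bash
python3 -c "
from rig import arm
print(arm.sign_off())"
```

```text
the job is handed in; nothing more can be done
None
```

I pushed the tank home, switched the rocker on, held the green key fully down for about two seconds and released it, then handed the job in; total robot time was about 27 s, and nothing else was touched.

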